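# Level the toy-shop display riser

## Robot

A 6-joint arm with a two-finger parallel gripper is mounted at the origin on the work surface. World frame = base frame: x ahead of the robot, y to its left, z up, the work surface at z = 0. Lengths are in m, angles in rad, forces in N, time in s.
With the tool pointing down it reaches from about 0.3 to 0.875 m from the base axis. Payload 4.2 kg.
Tool frame: the origin (TCP) lies midway between the tips of the shut fingers; the grasp point (between the pads) lies 19 mm behind it; z points along the fingers, x is the direction in which the jaws open and shut, and the axes are right-handed (so a half turn about z gives the same grasp; the last joint's range is limited). The gripper opens to 85 mm and grips with 20 to 120 N. Pads are 22 mm wide; open, the fingers measure 114 mm over their backs; the gripper's body (76 mm by 85 mm) begins 54 mm behind the grasp point. The pads swing forward as they close: fully open they stand 13 mm farther back than shut.
Start: joints at [-1.194, 0.32, 1.565, -0, 1.257, -0.02], TCP at [0.222, -0.53, 0.231] pointing down, gripper open.
Joint ranges: [-3.11, 3.11], [-0.84, 2.01], [0.21, 2.61], [-1.34, 4.49], [0.05, 2.63], [-2.56, 2.56]. Speed limits (rad/s): [2.57, 2.57, 3.14, 3.14, 3.14, 3.14].

## Interface

Orientations are given as a unit quaternion [w, x, y, z].
In Python, from station import env gives the robot as it stands.
- The arm moves only by the shell command python3 -m inch 'ROWS' [FORCE]. ROWS is JSON, a list of rows, each a list of 3 entries, a list of its own where there are three numbers: the shift along the tool's x, y, z in mm, then the turn, a rotation vector about the tool's x, y, z in rad, then the closure, from 0 (fully open) to 1 (shut). In form: [[[dx, dy, dz], [wx, wy, wz], fingers], ...]. A call has 1 to 12 rows; each row shifts and turns the commanded pose from where the row before left it, along the tool's axes as they then stand; what a row does not reach is not made up. A row lasts 1/12 s, in which the tool goes at most 41.7 mm and 7.16 degrees, less where a joint would pass 70% of its speed; a pose out of reach is approached as far as the arm can. A call is refused whole if a number of a shift passes 41.7 or a number of a turn 0.125, either way. A call with a gripper value outside its range is refused whole. The fingers move at their own pace and stop on an object; FORCE is the grip in N (left out, the last holds). Time passes only in rows, so rows that do not move let the fingers close. It gives the time, the measured TCP pose, the force and the opening at its end, in the units of the state.
- env.get_state(): the state, without advancing time (a new reading comes with each control period).
- env.grab_frame(name): name is "side" or "top"; returns the picture (420x560x3 uint8, blue, green, red); there is no depth.
- env.camera_params(name): a dict with "fx", "fy", "cx", "cy" (pixels), "dist_coeffs" ([k1, k2, p1, p2, k3] as OpenCV has them; the pictures are not rectified), "cam_to_world" (4x4, takes a point from camera to world coordinates). Camera axes: x right, y down, z forward; pixel columns grow to the right and rows downward; lengths in m; the calibration is good to about 2 mm. A picture is of the moment at which its call begins. camera_params takes no time and is no camera call.
- env.job_done(): hands the job in, once; it reports no verdict.
The state is a dict: "clock": time; "qpos": joint angles; "qd": joint speeds; "joint_torque": joint torques, N m; "ee_pos": TCP position; "tool_rot": TCP orientation; "force": force on the tool from outside, world axes, zero at the start; "moment": the same for the moment, N m; "grip_width": finger opening in m.
Only numpy, scipy, OpenCV 4.12 (cv2) and the standard library are available. Lean on these libraries where they do the work, as an engineer would, in place of code of your own. Each camera call takes 0.05 s, during which the arm holds its last target.

## Task

Push the tube spirit level, window up, down past the sprung jaw into the fork clip on the display shelf until it sits home on the sprung saddle with the jaw closed over it, then turn the levelling foot by its wing knob until the bubble stands between the two lines. Last, go back and press the level down with the fingers so that the saddle sinks to its stop, and keep pressing: the job finishes while the level is held down and the bubble still stands between the lines. Leave the other things on the counter where they are.

Things in the scene. Friction and masses are not known exactly. Their poses are not given: they have to be found in the camera images.
- level_center (a point): Centre of the loose tube spirit level: aluminium tube 20 mm in diameter, 160 mm long over its 24 mm square black end caps (12 mm each), 120 g. Starts lying on the counter, window up, this centre 12 mm above it. x along the tube, z up out of the window. Midway a 64 mm greenish vial with a black line 9.5 mm either side of the centre and a pale bubble 13 mm long. May be gripped across its middle.
- level: The same spirit level; origin at the middle of its underside, 12 mm below its centre.
- bubble (a joint): Bubble's middle along the level's own x (m): 0 = centred, + towards its +x end, limits +-0.020; between the lines within 3 mm of 0. It floats to the higher end, 0.45 mm per mrad of tilt, and takes about 1.5 s to settle after any movement. With the level clipped in, it runs 6.75 mm per rad of knob turn.
- clip_seat (a point): Where the level's centre lies when home in the fork clip, not pressed: 38 mm above the shelf board, about 116 mm above the counter. x along the clipped level, pointing to the knob end; z the shelf's up. The clip is two grey forks 10 mm wide at x = +-45 mm; between them it is open for the fingers, down to 18 mm below it. Lower the level straight down; it has 18 mm free play either way along x.
- shelf: Shelf with its fork clip: a pale board 330 x 140 mm on a dark steel base, pivoting at its -x end; origin on that pivot, 135 mm back from the clip seat and 61 mm lower. The levelling foot carries its +x end, which starts too low. Each fork of the clip has a fixed tine on the +y side, its flared lip reaching 30 mm above the seat point and 26 mm out.
- jaw (a joint): Angle (rad) of the clip's sprung steel jaw, hinged along x under the tube: 0 = closed, grows as it swings out to -y, about 0.11 while the tube passes. Its noses, 8 mm round bars, lie over the tube on the -y side, 10 mm above and 10.5 mm beside the seat point. The tube meets them about 20 mm above home; they give at about 6 to 12 N, then spring shut over it.
- saddle (a joint): How far (m) the clip's sprung saddle, which carries the level, is pressed down: 0 = up, 0.004 = on its stop. Starts to sink at 3 N, reaches the stop at about 6 N; the level sinks with it, parallel to the shelf. It springs back when the press ends.
- knob_grip (a point): Middle of the wing of the foot's black knob: 46 mm long (x), 12 mm thick (y), 28 mm tall, this point half-way; about 116 mm above the counter, 155 mm from the clip seat. Turns about the vertical at constant height; clockwise from above raises its end of the shelf, 15 mrad per rad. Needs 1.0 to 2.2 rad clockwise in all, so perhaps two grasps; stays where left (0.08 N m friction).
- truck: Bystander: wooden toy truck, 110 x 60 x 62 mm; origin at its underside. To be left alone.
- carton: Bystander: plain cardboard carton, 60 x 90 x 110 mm; origin at its underside. To be left alone.
- stacker: Bystander: turned wooden stacking toy, 76 mm wide, 82 mm high; origin at its underside. To be left alone.
- skittle: Bystander: turned wooden skittle, 48 mm wide, 120 mm high; origin at its underside. To be left alone.
- jar: Bystander: glass jar with steel lid, 60 mm wide, 90 mm high; origin at its underside. To be left alone.
- screwdriver: Bystander: wood-handled screwdriver lying on the counter; origin at its underside. To be left alone.
- cup: Bystander: white ceramic cup, 72 mm wide, 85 mm high; origin at its underside. To be left alone.
There are look-alikes about, which are no part of the job. There is more than one size of the level; the job needs the largest.

How it is judged:
By the outcome, as a careful person would: the job done as asked, in the order asked, and still so for the second after the job is handed in, while the arm keeps its last pose, push and grip.
It also fails if it takes over 72 s, if anything falls off the work surface, if the arm or the gripper's body presses on something with over 40 N, if the wrist force passes 120 N, or if a joint passes its speed limit or range.

## Working session

There is one attempt and no reset: what is moved stays moved. The work goes in short steps, Python scripts to look and compute and a shell command to move; the robot and the scene stay as the last step left them, time stands still between calls to the robot, and variables do not carry over. Pictures are saved under pics/ and viewed, and the job is handed in when it is done.

```bash
ls; mkdir -p pics
python3 - <<'E'
from station import env
import cv2
for n in ("side","top"):
    cv2.imwrite(f"pics/{n}0.png",env.grab_frame(n)); p=env.camera_params(n); print(n,p)
print(env.get_state())
E
```

```text
pics
side {'fx': 421.75835820366837, 'fy': 421.75835820366837, 'cx': 277.9486522761392, 'cy': 211.46330641792, 'dist_coeffs': array([-0.05211009,  0.        ,  0.        ,  0.        ,  0.        ]), 'cam_to_world': array([[ 0.97162857, -0.14201089,  0.18913178,  0.38605174],
       [-0.23582931, -0.52100419,  0.82032869, -0.8912127 ],
       [-0.01795716, -0.84165761, -0.53971289,  0.69933069],
       [ 0.        ,  0.        ,  0.        ,  1.        ]])}
top {'fx': 399.78174123673847, 'fy': 399.78174123673847, 'cx': 285.3266169534319, 'cy': 208.64943072087365, 'dist_coeffs': array([-0.1073158,  0.       ,  0.       ,  0.       ,  0.       ]), 'cam_to_world': array([[-0.02329462, -0.98611914,  0.16439706,  0.41921341],
       [-0.99946213,  0.02676816,  0.01894503, -0.0016304 ],
       [-0.02308266, -0.16386732, -0.9862123 ,  1.19470557],
       [ 0.        ,  0.        ,  0.        ,  1.        ]])}
{'clock': 0.1, 'qpos': array([-1.19399630e+00,  3.20206891e-01,  1.56556594e+00, -8.54239066e-06,
        1.25741143e+00, -1.99972407e-02]), 'qd': array([ 0.0012272 , -0.00175191, -0.00281966,  0.00172491,  0.00100102,
        0.00101017]), 'joint_torque': array([ 1.70353243e-03, -4.16408551e+01, -2.34704965e+01,  5.02802459e-05,
        4.84827440e-03, -1.20769408e-05]), 'ee_pos': array([ 0.22205733, -0.52991859,  0.23057499]), 'tool_rot': array([-4.50592951e-04,  8.32606747e-01, -5.53864037e-01, -6.55962723e-04]), 'force': array([-0.01145226,  0.6238928 , -0.02465096]), 'moment': array([-0.00473956,  0.02887951,  0.0205142 ]), 'grip_width': 0.08547549551029736}
```

View pics/side0.png

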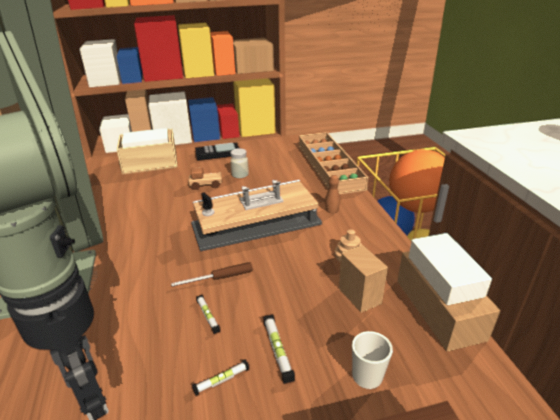

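View pics/top0.png

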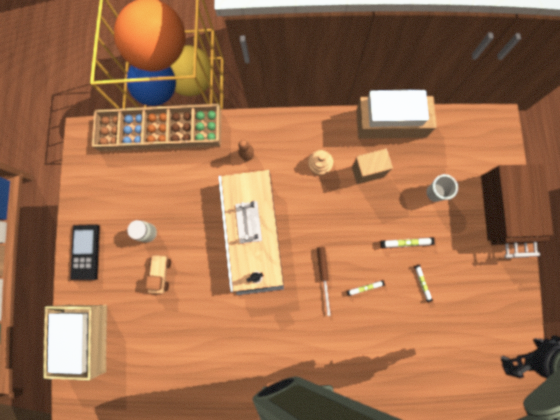

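The top view shows the largest level at about (407,243), the clip at (247,222) and the knob at (256,276). The two smaller levels are at (366,288) and (423,283). I'll zoom in for detail next.

```bash
python3 - <<'E'
import cv2
t=cv2.imread("pics/top0.png"); s=cv2.imread("pics/side0.png")
cv2.imwrite("pics/t_shelf.png",cv2.resize(t[160:305,205:300],None,fx=4,fy=4,interpolation=cv2.INTER_CUBIC))
cv2.imwrite("pics/t_lev.png",cv2.resize(t[220:310,330:450],None,fx=6,fy=6,interpolation=cv2.INTER_CUBIC))
cv2.imwrite("pics/s_shelf.png",cv2.resize(s[160:250,180:340],None,fx=5,fy=5,interpolation=cv2.INTER_CUBIC))
E
cat > h.py <<'E'
import numpy as np,cv2
from station import env
def ray(n,u,v):
    p=env.camera_params(n);K=np.array([[p['fx'],0,p['cx']],[0,p['fy'],p['cy']],[0,0,1]])
    q=cv2.undistortPoints(np.array([[[u,v]]],float),K,p['dist_coeffs'])[0,0]
    T=p['cam_to_world'];return T[:3,3],T[:3,:3]@np.array([q[0],q[1],1])
def onz(n,u,v,z):
    o,d=ray(n,u,v);return o+d*(z-o[2])/d[2]
def tri(u1,u2):
    o,d=ray('top',*u1);e,f=ray('side',*u2)
    A=np.array([d,-f]).T;t=np.linalg.lstsq(A,e-o,rcond=None)[0]
    a=o+d*t[0];b=e+f*t[1];return (a+b)/2,np.linalg.norm(a-b)
def proj(n,P):
    p=env.camera_params(n);K=np.array([[p['fx'],0,p['cx']],[0,p['fy'],p['cy']],[0,0,1]])
    W=np.linalg.inv(p['cam_to_world']);r=cv2.Rodrigues(W[:3,:3])[0]
    return cv2.projectPoints(np.atleast_2d(np.array(P,float)),r,W[:3,3],K,p['dist_coeffs'])[0][:,0]
E
```

```text
(no output)
```

View pics/t_shelf.png

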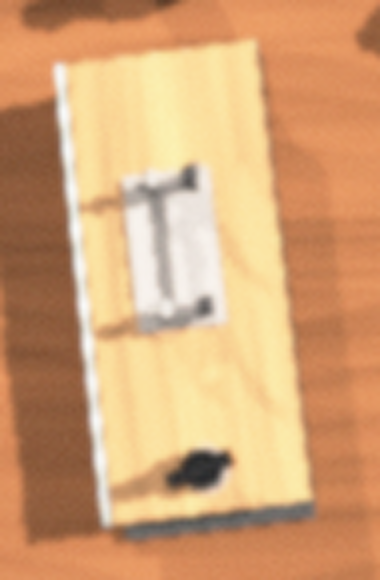

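View pics/t_lev.png

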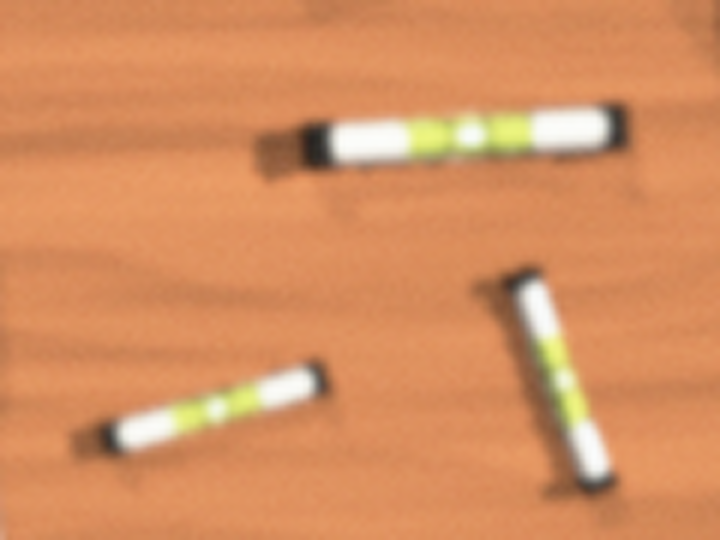

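View pics/s_shelf.png

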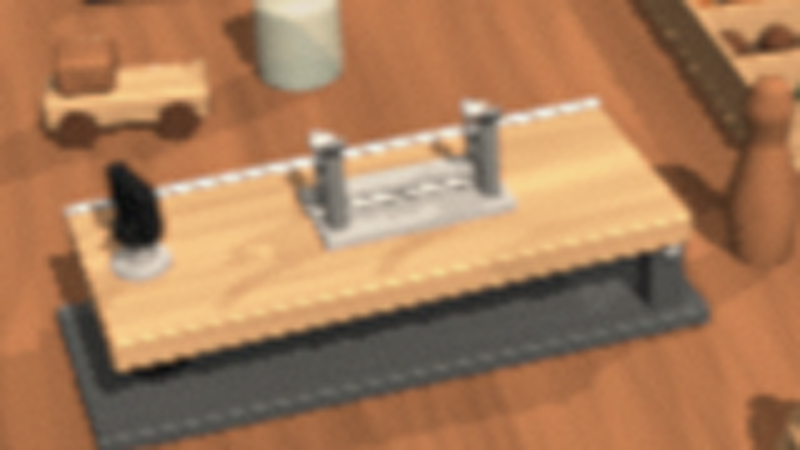

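Run:
```python
from h import *
T=lambda a,b:(205+a/4,160+b/4)
S=lambda a,b:(180+a/5,160+b/5)
np.set_printoptions(precision=4,suppress=True)
for n,a,b in [("lip near knob",T(210,303),S(327,137)),("lip far",T(194,176),S(482,105)),("knob top mid",T(200,467),S(130,175)),
  ("corner far left",T(55,64),S(597,100)),("far right",T(255,42),S(688,212)),("near right",T(312,505),S(115,355)),("near left",T(103,525),S(68,208))]:
    print(n,*tri(a,b))
print("plate", [onz('top',*T(a,b),0.079)[:2] for a,b in((122,178),(205,165),(226,322),(142,332))])
t=cv2.imread("pics/top0.png");
L=lambda a,b:(330+a/6,220+b/6)
for n,p in [("end1",L(305,145)),("end2",L(627,128)),("bub",L(471,134))]: print(n,onz('top',*p,0.018))
```

```text
lip near knob [0.5243 0.0938 0.1431] 0.0008210632221340606
lip far [0.611  0.1032 0.1448] 0.003603030652657774
knob top mid [0.4175 0.103  0.1309] 0.001755949625416017
corner far left [0.7081 0.21   0.078 ] 0.003547594876022796
far right [0.7191 0.0646 0.0811] 0.003534893065617532
near right [0.3926 0.0315 0.0659] 0.00805603675830685
near left [0.3806 0.1769 0.0726] 0.00547073797231363
plate [array([0.621 , 0.1614]), array([0.6288, 0.102 ]), array([0.5166, 0.0886]), array([0.511 , 0.1477])]
end1 [ 0.5017 -0.2578  0.018 ]
end2 [ 0.5051 -0.4192  0.018 ]
bub [ 0.5046 -0.3406  0.018 ]
```

Run:
```python
import cv2
t=cv2.imread("pics/top0.png"); s=cv2.imread("pics/side0.png")
a=cv2.resize(t[195:250,225:270],None,fx=10,fy=10,interpolation=cv2.INTER_LINEAR)
b=cv2.resize(s[175:215,235:290],None,fx=13,fy=13,interpolation=cv2.INTER_LINEAR)
cv2.imwrite("pics/t_clip.png",a);cv2.imwrite("pics/s_clip.png",b)
```

```text
(no output)
```

View pics/t_clip.png

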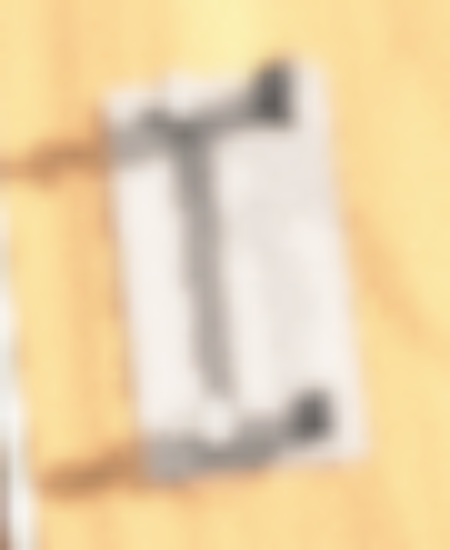

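View pics/s_clip.png

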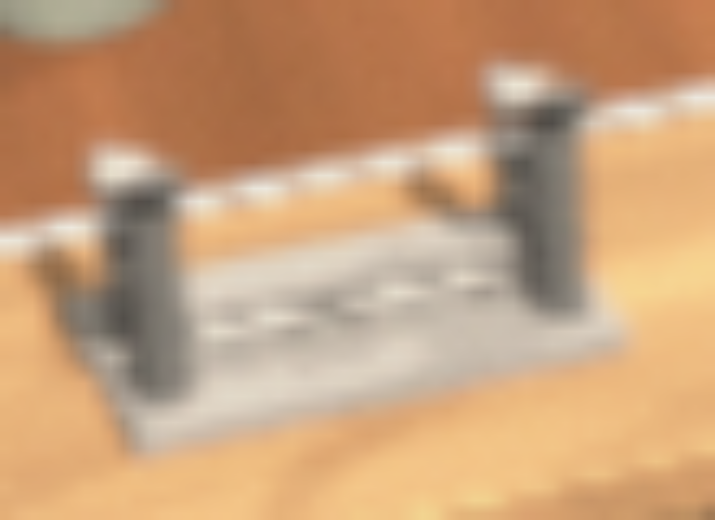

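Run:
```python
from h import *
np.set_printoptions(precision=4,suppress=True)
th=0.103; ex=np.array([-np.cos(th),-np.sin(th)]); ey=np.array([np.sin(th),-np.cos(th)])
a=onz('top',225+29.2,195+9.7,.1465)[:2]; b=onz('top',225+33.2,195+41.5,.144)[:2]
m=(a+b)/2; print(a,b,np.linalg.norm(a-b),"yaw",np.arctan2(*(a-b)[::-1]),"seat",m-.026*ey)
# side: bright lip tops: left edge to right corner
# jaw bar strip in top
for p in((19.5,16),(22,38.5)): print(onz('top',225+p[0],195+p[1],.085)[:2])
# predicted projections of seat features
for seat in [(m-.026*ey)]:
  for x in(-.05,-.04,.04,.05):
    for y in(.016,.026):
      P=[*(seat+ex*x+ey*y),.1462-x*.02]
      print(x,y,(proj('side',P)[0]-[235,175])*13,(proj('top',P)[0]-[225,195])*10)
# refine level by masks
t=cv2.imread("pics/top0.png");s=cv2.imread("pics/side0.png")
hs=cv2.cvtColor(t,cv2.COLOR_BGR2HSV)
w=((hs[...,1]<60)&(hs[...,2]>150)|((hs[...,0]>28)&(hs[...,0]<45)&(hs[...,1]>80))).astype(np.uint8); 
m2=np.zeros_like(w);m2[225:260,375:440]=w[225:260,375:440]
pts=np.argwhere(m2)[:,::-1].astype(np.float32);print(cv2.minAreaRect(pts),len(pts))
r=cv2.minAreaRect(pts);print(onz('top',*r[0],.018))
```

```text
[0.6069 0.1013] [0.5218 0.0919] 0.08564642809221798 yaw 0.11011916632286609 seat [0.5616 0.1225]
[0.6006 0.135 ]
[0.5367 0.1285]
-0.05 0.016 [529.7359  49.8002] [252.772   74.9614]
-0.05 0.026 [545.4018  70.7501] [289.8409  70.1573]
-0.04 0.016 [485.2064  58.8341] [257.0162 111.6642]
-0.04 0.026 [500.5989  79.8936] [294.138 106.86 ]
0.04 0.016 [121.7115 132.6931] [291.6164 408.8685]
0.04 0.026 [134.8105 154.6552] [329.1419 404.0675]
0.05 0.016 [ 75.3622 142.1256] [296.0201 446.4408]
0.05 0.026 [ 88.1612 164.2037] [333.5934 441.6408]
((407.939697265625, 242.03500366210938), (6.549720287322998, 46.15993118286133), 86.42366790771484) 257
[ 0.5055 -0.339   0.018 ]
```

Run:
```python
from h import *
np.set_printoptions(precision=4,suppress=True)
for a,b in[((292,95),(545,95)),((332,415),(140,175))]:
    print(tri((225+a[0]/10,195+a[1]/10),(235+b[0]/13,175+b[1]/13)))
# side: level
s=cv2.imread("pics/side0.png");hs=cv2.cvtColor(s,cv2.COLOR_BGR2HSV)
g=((hs[...,0]>28)&(hs[...,0]<45)&(hs[...,1]>80)).astype(np.uint8);g[:, :255]=0;g[:,310:]=0;g[:305]=0
pts=np.argwhere(g)[:,::-1];print(pts.mean(0),len(pts)); print(onz('side',*pts.mean(0),.02))
cv2.imwrite("pics/s_lev.png",cv2.resize(s[300:390,185:305],None,fx=6,fy=6))
```

```text
(array([0.6111, 0.1015, 0.1413]), np.float64(0.005398119236518252))
(array([0.5237, 0.0921, 0.1406]), np.float64(0.0031718779887418137))
[276.7989 344.3448] 174
[ 0.5053 -0.3385  0.02  ]
```

View pics/s_lev.png

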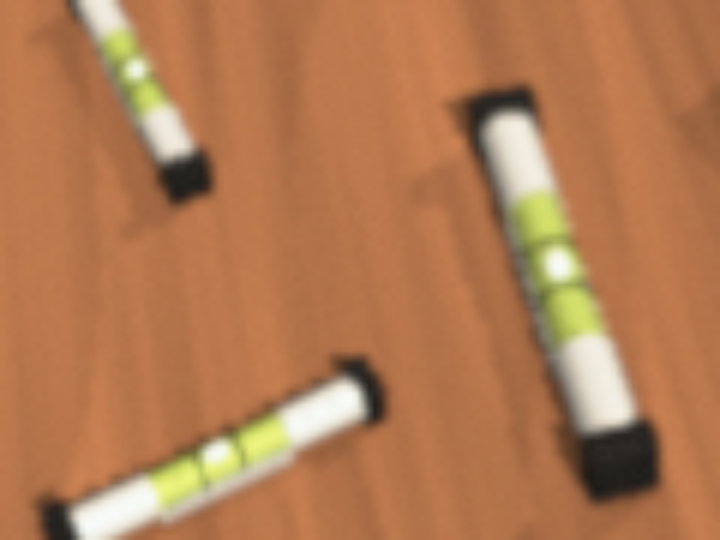

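The largest level is centred at (0.5055,-0.339) with its axis about 0.03 rad off world y. The seat is near (0.565,0.1225), with shelf x at yaw π+0.103. The knob is near (0.4175,0.103), and its top at 0.131 agrees with the height given. I'm starting the approach.

```bash
python3 -m inch '[[[0,0,0],[0,0,-0.12],0.4],[[0,0,0],[0,0,-0.12],0.4],[[0,0,0],[0,0,-0.12],0.4],[[0,0,0],[0,0,-0.12],0.4],[[0,0,0],[0,0,-0.12],0.4],[[0,0,0],[0,0,-0.12],0.4],[[0,0,0],[0,0,-0.12],0.4],[[0,0,0],[0,0,-0.12],0.4],[[0,0,0],[0,0,-0.12],0.4],[[0,0,0],[0,0,-0.12],0.4]]' 60
python3 -m inch '[[[32,-20.3,14.5],[0,0,0],0.4],[[32,-20.3,14.5],[0,0,0],0.4],[[32,-20.3,14.5],[0,0,0],0.4],[[32,-20.3,14.5],[0,0,0],0.4],[[32,-20.3,14.5],[0,0,0],0.4],[[32,-20.3,14.5],[0,0,0],0.4],[[32,-20.3,14.5],[0,0,0],0.4],[[32,-20.3,14.5],[0,0,0],0.4],[[32,-20.3,14.5],[0,0,0],0.4],[[0,0,0],[0,0,0],0.4]]'
cat >> h.py <<'E'
from scipy.spatial.transform import Rotation as Ro
def tool():
    s=env.get_state();q=s['tool_rot'];R=Ro.from_quat([q[1],q[2],q[3],q[0]]).as_matrix()
    return s,R
def go(target,ang=None):
    s,R=tool();d=R.T@(np.array(target)-s['ee_pos'])*1000
    a=np.arctan2(R[1,0],R[0,0]);print("t%.2f"%s['clock'],"pos",s['ee_pos'].round(4),"ang %.4f"%a,"tilt",R[:,2].round(3),"F",s['force'].round(1),"M",s['moment'].round(2),"w %.4f"%s['grip_width'],"q6 %.2f"%s['qpos'][5])
    print("shift",d.round(1), "wz",None if ang is None else round(a-ang,3))
E
python3 - <<'E'
from h import *
go([.5055,-.339,.1],.03)
cv2.imwrite("pics/top1.png",env.grab_frame("top")[190:330,320:480].repeat(4,0).repeat(4,1))
cv2.imwrite("pics/side1.png",env.grab_frame("side"))
E
```

```text
clock: 0.93
ee_pos: [0.2221, -0.5301, 0.2308]
tool_rot: [-0.0, 1.0, 0.016, -0.0]
force: [-0.4, -0.7, 1.1]
grip_width: 0.0514
clock: 1.77
ee_pos: [0.5089, -0.3354, 0.0973]
tool_rot: [-0.002, 1.0, 0.016, -0.001]
force: [0.2, -0.5, 0.3]
grip_width: 0.0516
t1.77 pos [ 0.5089 -0.3354  0.0973] ang 0.0311 tilt [-0.002  0.004 -1.   ] F [ 0.2 -0.5  0.3] M [ 0.01  0.05 -0.07] w 0.0516 q6 -0.64
shift [-3.5  3.5 -2.7] wz 0.001
```

View pics/side1.png

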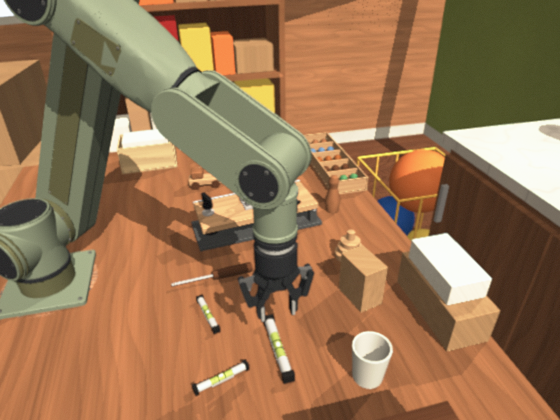

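View pics/top1.png

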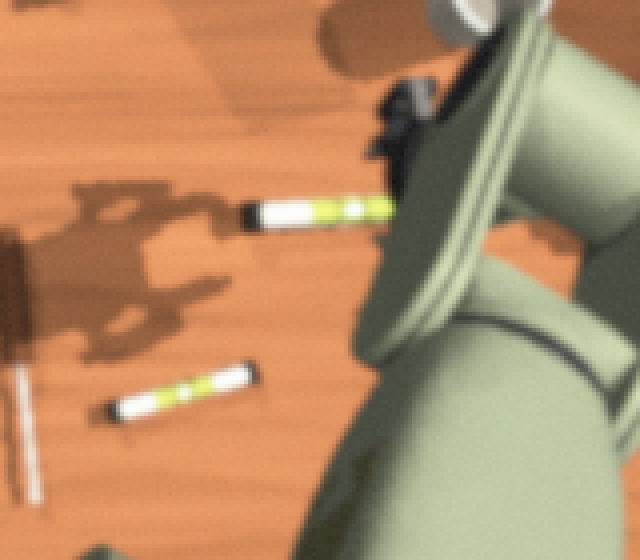

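```bash
python3 - <<'E'
from h import *
print(proj('side',[.5089,-.3354,.1033]))
E
python3 -m inch '[[[-3.5,3.5,20],[0,0,0],0.4],[[0,0,25],[0,0,0],0.4],[[0,0,25],[0,0,0],0.4],[[0,0,0],[0,0,0],0.4]]' 60
python3 - <<'E'
from h import *
go([.5055,-.339,.001],.03)
E
```

```text
[[277.41785475 313.64359809]]
clock: 2.2
ee_pos: [0.498, -0.343, 0.027]
tool_rot: [-0.002, 1.0, 0.012, -0.004]
force: [-1.2, 0.2, -0.6]
grip_width: 0.051
t2.20 pos [ 0.498 -0.343  0.027] ang 0.0243 tilt [-0.007  0.005 -1.   ] F [-1.2  0.2 -0.6] M [0.01 0.07 0.05] w 0.0510 q6 -0.65
shift [ 7.8 -3.7 26. ] wz -0.006
```

```bash
python3 -m inch '[[[0,0,0],[0,0,0],0.4],[[0,0,0],[0,0,0],0.4]]'
python3 - <<'E'
from h import *
go([.5055,-.339,.001],.03)
E
```

```text
clock: 2.37
ee_pos: [0.5022, -0.3451, 0.0324]
tool_rot: [0.001, 1.0, 0.012, 0.001]
force: [-0.4, 0.3, -0.4]
grip_width: 0.0514
t2.37 pos [ 0.5022 -0.3451  0.0324] ang 0.0248 tilt [ 0.002 -0.002 -1.   ] F [-0.4  0.3 -0.4] M [ 0.01 -0.02  0.  ] w 0.0514 q6 -0.65
shift [ 3.4 -6.1 31.4] wz -0.005
```

```bash
python3 -m inch '[[[3.5,-6,8],[0,0,0],0.4],[[0,0,8],[0,0,0],0.4],[[0,0,8],[0,0,0],0.4],[[0,0,0],[0,0,0],0.4],[[0,0,0],[0,0,0],0.4],[[0,0,0],[0,0,0],0.4]]'
python3 - <<'E'
from h import *
go([.5055,-.339,.001],.03)
cv2.imwrite("pics/side2.png",cv2.resize(env.grab_frame("side")[250:400,200:350],None,fx=4,fy=4))
E
```

```text
clock: 2.87
ee_pos: [0.5054, -0.3377, 0.0068]
tool_rot: [0.0, 1.0, 0.013, 0.0]
force: [-1.2, -0.4, -0.3]
grip_width: 0.0512
t2.87 pos [ 0.5054 -0.3377  0.0068] ang 0.0262 tilt [ 0. -0. -1.] F [-1.2 -0.4 -0.3] M [ 0.05 -0.02  0.04] w 0.0512 q6 -0.63
shift [0.  1.3 5.8] wz -0.004
```

View pics/side2.png

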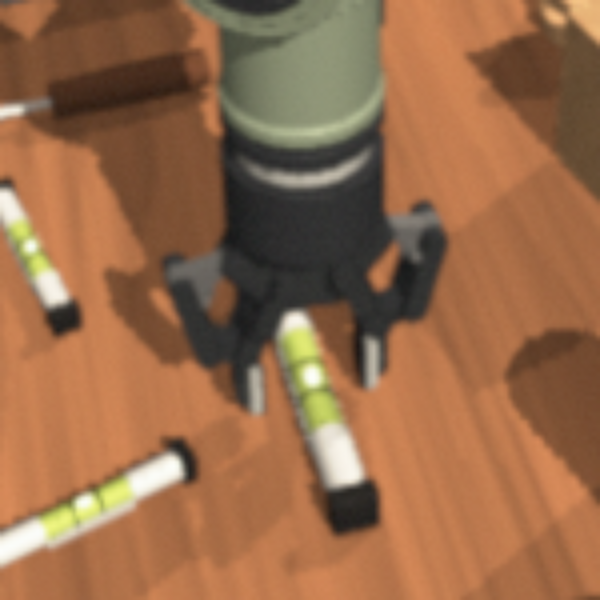

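```bash
python3 -m inch '[[[0,1,4.5],[0,0,0],0.4],[[0,0,0],[0,0,0],0.6],[[0,0,0],[0,0,0],0.8],[[0,0,0],[0,0,0],1],[[0,0,0],[0,0,0],1],[[0,0,0],[0,0,0],1],[[0,0,0],[0,0,0],1]]' 60
python3 - <<'E'
from h import *
go([.5055,-.339,.001],.03)
E
```

```text
clock: 3.5
ee_pos: [0.5055, -0.3389, 0.0026]
tool_rot: [0.0, 1.0, 0.013, 0.0]
force: [-0.0, -0.9, 1.8]
grip_width: 0.0178
t3.50 pos [ 0.5055 -0.3389  0.0026] ang 0.0260 tilt [ 0. -0. -1.] F [-0.  -0.9  1.8] M [-0.02  0.03  0.02] w 0.0178 q6 -0.64
shift [0.  0.1 1.6] wz -0.004
```

```bash
python3 -m inch '[[[0,0,0],[0,0,0],1],[[0,0,-10],[0,0,0],1],[[0,0,-20],[0,0,0],1],[[0,0,-20],[0,0,0],1],[[0,0,0],[0,0,0],1],[[0,0,0],[0,0,0],1],[[0,0,0],[0,0,0],1]]' 60
python3 - <<'E'
from h import *
go([.5055,-.339,.001],.03)
cv2.imwrite("pics/side3.png",cv2.resize(env.grab_frame("side")[210:360,200:350],None,fx=4,fy=4))
E
```

```text
clock: 4.08
ee_pos: [0.5048, -0.3383, 0.0518]
tool_rot: [-0.0, 1.0, 0.013, -0.001]
force: [-1.1, 0.5, -0.3]
grip_width: 0.0178
t4.08 pos [ 0.5048 -0.3383  0.0518] ang 0.0260 tilt [-0.001  0.001 -1.   ] F [-1.1  0.5 -0.3] M [-0.06 -0.   -0.04] w 0.0178 q6 -0.64
shift [ 0.8  0.7 50.8] wz -0.004
```

View pics/side3.png

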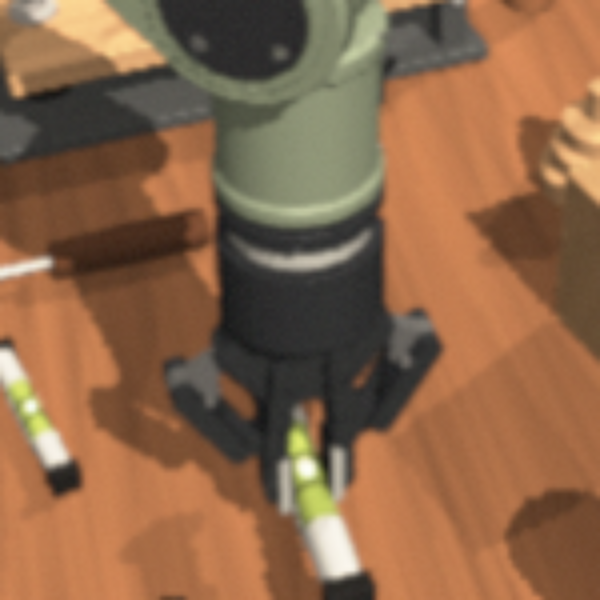

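```bash
python3 -m inch '[[[6,-38.2,-13],[0,0,0],1],[[6,-38.2,-13],[0,0,0],1],[[6,-38.2,-13],[0,0,0],1],[[6,-38.2,-13],[0,0,0],1],[[6,-38.2,-13],[0,0,0],1],[[6,-38.2,-13],[0,0,0],1],[[6,-38.2,-13],[0,0,0],1],[[6,-38.2,-13],[0,0,0],1],[[6,-38.2,-13],[0,0,0],1],[[6,-38.2,-13],[0,0,0],1],[[6,-38.2,-13],[0,0,0],1],[[6,-38.2,-13],[0,0,0],1]]'
python3 -m inch '[[[0,0,0],[0,0,0.1245],1],[[0,0,0],[0,0,0.1245],1],[[0,0,0],[0,0,0.1245],1],[[0,0,0],[0,0,0.1245],1],[[0,0,0],[0,0,0.1245],1],[[0,0,0],[0,0,0.1245],1],[[0,0,0],[0,0,0.1245],1],[[0,0,0],[0,0,0.1245],1],[[0,0,0],[0,0,0.1245],1],[[0,0,0],[0,0,0.1245],1],[[0,0,0],[0,0,0.1245],1],[[0,0,0],[0,0,0.1245],1]]'
python3 -m inch '[[[0,0,0],[0,0,0],1],[[0,0,0],[0,0,0],1],[[0,0,0],[0,0,0],1],[[0,0,0],[0,0,0],1]]'
python3 - <<'E'
from h import *
go([.565,.1225,.165],-1.468)
for n in("side","top"):
  f=env.grab_frame(n);cv2.imwrite(f"pics/{n}4full.png",f)
  c=f[120:260,160:350] if n=="side" else f[150:310,170:340]
  cv2.imwrite(f"pics/{n}4.png",cv2.resize(c,None,fx=3.7,fy=3.7,interpolation=cv2.INTER_CUBIC))
E
```

```text
clock: 5.13
ee_pos: [0.5646, 0.1232, 0.2076]
tool_rot: [0.0, 1.0, 0.013, -0.001]
force: [1.1, 0.4, -1.3]
grip_width: 0.0178
clock: 6.13
ee_pos: [0.5647, 0.1213, 0.2067]
tool_rot: [0.001, 0.74, -0.672, -0.001]
force: [0.6, -0.0, -1.1]
grip_width: 0.018
clock: 6.47
ee_pos: [0.5652, 0.1214, 0.2079]
tool_rot: [0.0, 0.743, -0.669, -0.0]
force: [0.7, -0.5, -1.1]
grip_width: 0.0179
t6.47 pos [0.5652 0.1214 0.2079] ang -1.4663 tilt [-0.001 -0.    -1.   ] F [ 0.7 -0.5 -1.1] M [ 0.03 -0.03 -0.07] w 0.0179 q6 1.66
shift [-1.2  0.1 42.9] wz 0.002
```

View pics/side4.png

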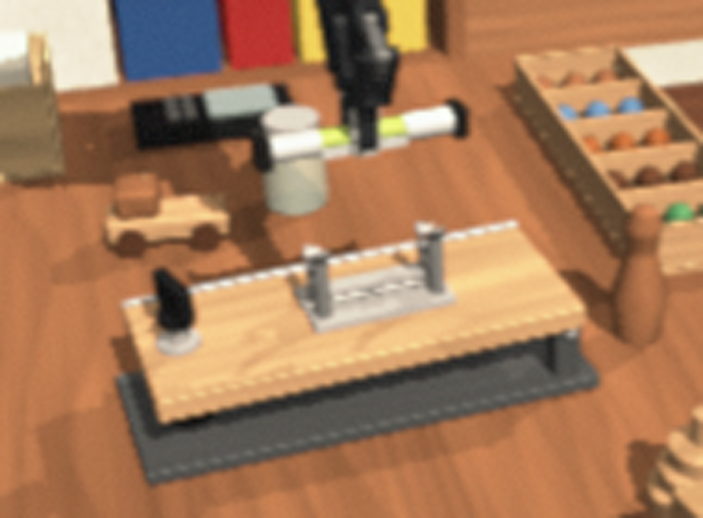

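View pics/top4.png

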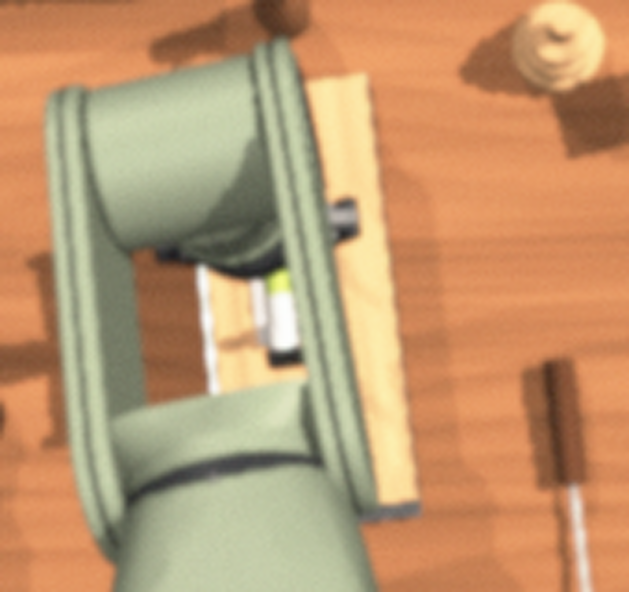

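Run:
```python
from h import *
np.set_printoptions(precision=4,suppress=True)
s,R=tool();c=s['ee_pos']-R[:,2]*.0094;print(c)
ex=np.array([-np.cos(.103),-np.sin(.103),0])
f=cv2.imread("pics/side4full.png")
for n,p in [('side',c+ex*.08),('side',c-ex*.08),('side',c+ex*.068),('side',c-ex*.068),('top',c+ex*.08),('top',c+ex*.068)]:
    q=proj(n,p)[0]; o=[160,120] if n=='side' else [170,150]
    print(n,q,((q-o)*3.7))
```

```text
[0.5653 0.1214 0.2175]
side [227.8008 161.0871] [250.8631 152.0221]
side [285.091  151.5268] [462.8366 116.6492]
side [232.2493 160.3405] [267.3223 149.26  ]
side [280.9444 152.2149] [447.4942 119.195 ]
top [247.0474 248.4998] [285.0752 364.4493]
top [246.5006 243.6424] [283.0522 346.4769]
```

Run:
```python
import cv2
f=cv2.imread("pics/side4full.png");cv2.imwrite("pics/s5.png",cv2.resize(f[135:175,220:295],None,fx=10,fy=10,interpolation=cv2.INTER_LINEAR))
```

```text
(no output)
```

View pics/s5.png

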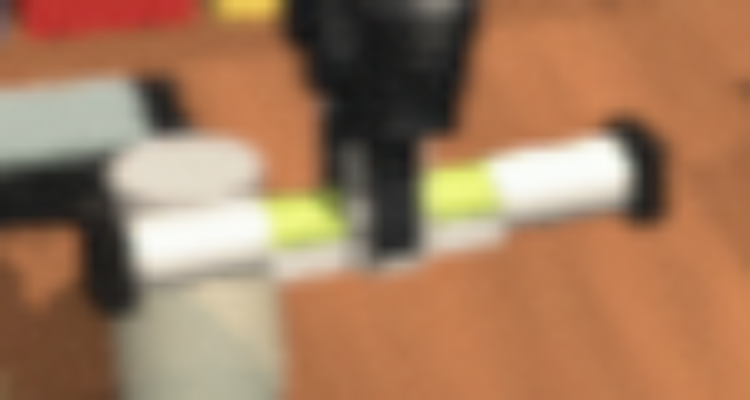

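```bash
python3 -m inch '[[[-1.2,0,10],[0.035,0,0],1],[[0,0,20],[0,0,0],1],[[0,0,20],[0,0,0],1],[[0,0,15],[0,0,0],1],[[0,0,0],[0,0,0],1],[[0,0,0],[0,0,0],1],[[0,0,0],[0,0,0],1]]' 80
python3 - <<'E'
from h import *
go([.565,.1228,.1066],-1.468)
for n in("side","top"):
  f=env.grab_frame(n);cv2.imwrite(f"pics/{n}5full.png",f)
  c=f[145:210,205:310] if n=="side" else f[180:270,210:300]
  cv2.imwrite(f"pics/{n}5.png",cv2.resize(c,None,fx=6,fy=6,interpolation=cv2.INTER_CUBIC))
E
```

```text
clock: 7.15
ee_pos: [0.568, 0.1229, 0.1444]
tool_rot: [-0.014, 0.742, -0.67, 0.012]
force: [-1.0, 0.1, -0.1]
grip_width: 0.0173
t7.15 pos [0.568  0.1229 0.1444] ang -1.4677 tilt [ 0.037  0.004 -0.999] F [-1.   0.1 -0.1] M [-0.05  0.03 -0.06] w 0.0173 q6 1.66
shift [-0.2  4.3 37.6] wz 0.0
```

View pics/side5.png

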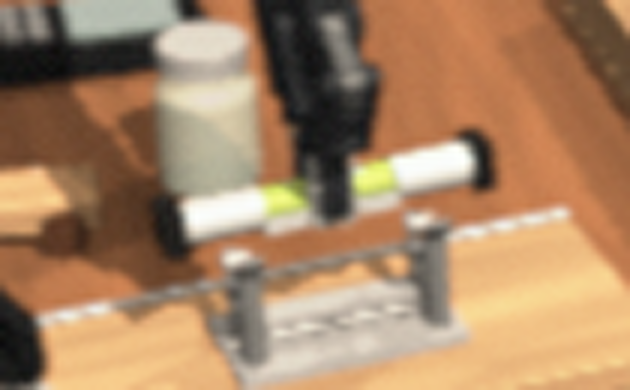

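View pics/top5.png

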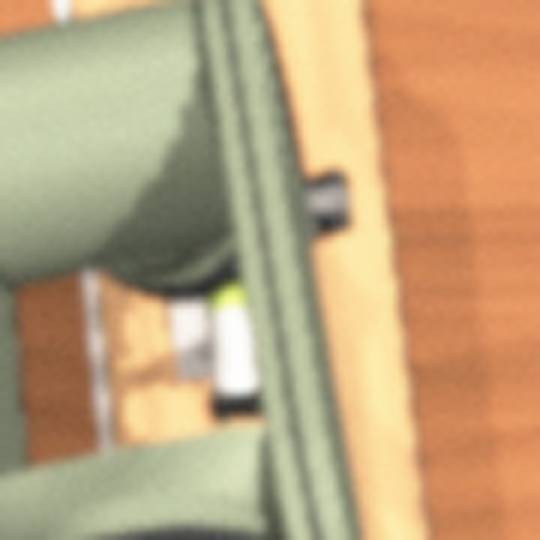

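```bash
python3 -m inch '[[[0,2,6],[0,0,0],1],[[0,0,6],[0,0,0],1],[[0,0,3],[0,0,0],1],[[0,0,0],[0,0,0],1],[[0,0,0],[0,0,0],1]]' 100
python3 -m inch '[[[0,0,3],[0,0,0],1],[[0,0,3],[0,0,0],1],[[0,0,0],[0,0,0],1],[[0,0,0],[0,0,0],1]]' 100
python3 - <<'E'
from h import *
go([.565,.1228,.1066],-1.468)
E
```

```text
clock: 7.67
ee_pos: [0.5655, 0.1226, 0.1279]
tool_rot: [-0.013, 0.742, -0.67, 0.012]
force: [0.3, -0.2, -0.8]
grip_width: 0.0158
clock: 8.0
ee_pos: [0.5663, 0.1223, 0.1224]
tool_rot: [-0.013, 0.742, -0.67, 0.012]
force: [1.9, -2.7, 0.4]
grip_width: 0.0166
t8.00 pos [0.5663 0.1223 0.1224] ang -1.4677 tilt [ 0.036  0.003 -0.999] F [ 1.9 -2.7  0.4] M [-0.31 -0.03  0.08] w 0.0166 q6 1.67
shift [-0.6  1.8 15.7] wz 0.0
```

```bash
for i in 1 2; do python3 -m inch '[[[0,0,2],[0,0,0],1],[[0,0,2],[0,0,0],1],[[0,0,0],[0,0,0],1],[[0,0,0],[0,0,0],1]]'; done
python3 - <<'E'
from h import *
go([.565,.1228,.1066],-1.468)
f=env.grab_frame("side")
cv2.imwrite("pics/side6.png",cv2.resize(f[145:215,205:310],None,fx=6,fy=6,interpolation=cv2.INTER_CUBIC))
E
```

```text
clock: 8.33
ee_pos: [0.5662, 0.1224, 0.1181]
tool_rot: [-0.013, 0.742, -0.67, 0.012]
force: [1.4, -2.6, -0.7]
grip_width: 0.0163
clock: 8.67
ee_pos: [0.5662, 0.1224, 0.1139]
tool_rot: [-0.013, 0.742, -0.67, 0.012]
force: [1.1, -2.7, -1.3]
grip_width: 0.0162
t8.67 pos [0.5662 0.1224 0.1139] ang -1.4682 tilt [ 0.035  0.003 -0.999] F [ 1.1 -2.7 -1.3] M [-0.68 -0.23 -0.13] w 0.0162 q6 1.67
shift [-0.5  1.4  7.2] wz -0.0
```

View pics/side6.png

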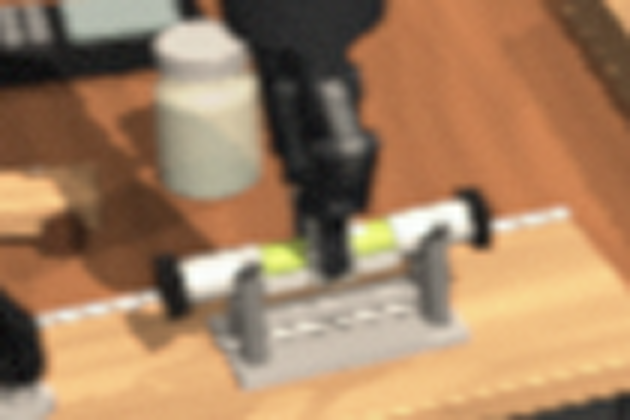

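```bash
for i in 1 2; do python3 -m inch '[[[0,0,1.5],[0,0,0],1],[[0,0,1],[0,0,0],1],[[0,0,0],[0,0,0],1],[[0,0,0],[0,0,0],1]]'; done
python3 - <<'E'
from h import *
go([.565,.1228,.1066],-1.468)
E
```

```text
clock: 9.05
ee_pos: [0.5663, 0.1226, 0.1117]
tool_rot: [-0.013, 0.742, -0.67, 0.012]
force: [1.4, -3.0, -0.2]
grip_width: 0.0163
clock: 9.38
ee_pos: [0.5664, 0.1227, 0.1091]
tool_rot: [-0.013, 0.742, -0.67, 0.012]
force: [1.0, -4.8, -0.4]
grip_width: 0.0164
t9.38 pos [0.5664 0.1227 0.1091] ang -1.4680 tilt [ 0.035  0.003 -0.999] F [ 1.  -4.8 -0.4] M [-0.51 -0.21 -0.2 ] w 0.0164 q6 1.67
shift [-0.3  1.4  2.4] wz -0.0
```

```bash
for i in 1 2; do python3 -m inch '[[[0,0,1.5],[0,0,0],1],[[0,0,1],[0,0,0],1],[[0,0,0],[0,0,0],1],[[0,0,0],[0,0,0],1]]'; done
python3 - <<'E'
from h import *
go([.565,.1228,.1066],-1.468)
f=env.grab_frame("side")
cv2.imwrite("pics/side7.png",cv2.resize(f[145:215,205:310],None,fx=6,fy=6,interpolation=cv2.INTER_CUBIC))
E
```

```text
clock: 9.72
ee_pos: [0.5662, 0.1227, 0.1064]
tool_rot: [-0.013, 0.742, -0.67, 0.012]
force: [2.0, -3.5, -0.8]
grip_width: 0.0165
clock: 10.05
ee_pos: [0.5664, 0.1226, 0.1041]
tool_rot: [-0.013, 0.742, -0.67, 0.012]
force: [1.3, -3.6, -1.2]
grip_width: 0.0166
t10.05 pos [0.5664 0.1226 0.1041] ang -1.4678 tilt [ 0.034  0.003 -0.999] F [ 1.3 -3.6 -1.2] M [-0.6   0.02 -0.12] w 0.0166 q6 1.67
shift [-0.3  1.3 -2.5] wz 0.0
```

View pics/side7.png

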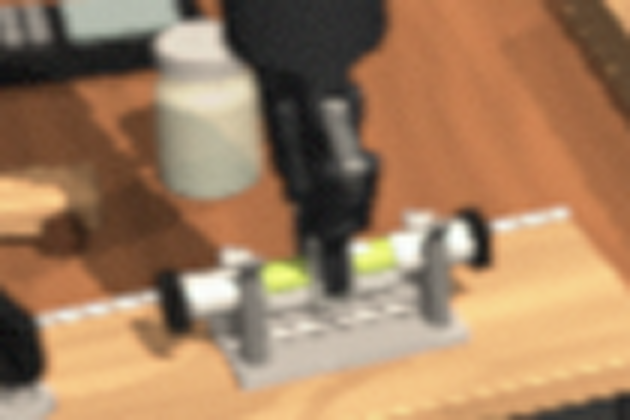

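Run:
```python
from h import *
np.set_printoptions(precision=4,suppress=True)
s,R=tool()
for k in (.0,.005,.0094,.014,.018,.022): 
    c=s['ee_pos']-R[:,2]*k; print(k,c,proj('side',c))
# bigger picture, no new camera call
```

```text
0.0 [0.5663 0.1226 0.1041] [[259.0412 192.6891]]
0.005 [0.5662 0.1226 0.1091] [[258.9078 191.1602]]
0.0094 [0.566  0.1226 0.1135] [[258.79  189.809]]
0.014 [0.5659 0.1226 0.1181] [[258.6664 188.3905]]
0.018 [0.5657 0.1226 0.1221] [[258.5585 187.1522]]
0.022 [0.5656 0.1226 0.1261] [[258.4501 185.9093]]
```

```bash
for i in 1 2; do python3 -m inch '[[[0,0,1],[0,0,0],1],[[0,0,1],[0,0,0],1],[[0,0,0],[0,0,0],1],[[0,0,0],[0,0,0],1]]'; done
python3 - <<'E'
from h import *
go([.565,.1228,.1066],-1.468)
E
```

```text
clock: 10.43
ee_pos: [0.5665, 0.1225, 0.1031]
tool_rot: [-0.013, 0.743, -0.67, 0.012]
force: [-1.8, -4.7, 4.8]
grip_width: 0.0167
clock: 10.77
ee_pos: [0.5668, 0.1222, 0.1017]
tool_rot: [-0.013, 0.742, -0.67, 0.012]
force: [-2.3, -5.9, 8.6]
grip_width: 0.0162
t10.77 pos [0.5668 0.1222 0.1017] ang -1.4677 tilt [ 0.036  0.003 -0.999] F [-2.3 -5.9  8.6] M [-0.94  0.44 -0.14] w 0.0162 q6 1.67
shift [-0.8  1.6 -4.9] wz 0.0
```

```bash
for i in 1 2; do python3 -m inch '[[[0,0,1],[0,0,0],1],[[0,0,1],[0,0,0],1],[[0,0,0],[0,0,0],1],[[0,0,0],[0,0,0],1]]'; done
python3 - <<'E'
from h import *
go([.565,.1228,.1066],-1.468)
f=env.grab_frame("side");cv2.imwrite("pics/side8full.png",f)
cv2.imwrite("pics/side8.png",cv2.resize(f[165:215,220:295],None,fx=10,fy=10,interpolation=cv2.INTER_CUBIC))
E
```

```text
clock: 11.1
ee_pos: [0.567, 0.1219, 0.0999]
tool_rot: [-0.013, 0.742, -0.67, 0.013]
force: [-2.5, -6.6, 9.7]
grip_width: 0.0162
clock: 11.43
ee_pos: [0.5671, 0.1219, 0.0997]
tool_rot: [-0.013, 0.742, -0.67, 0.013]
force: [-5.5, -7.3, 19.4]
grip_width: 0.0167
t11.43 pos [0.5671 0.1219 0.0997] ang -1.4677 tilt [ 0.037  0.002 -0.999] F [-5.5 -7.3 19.4] M [-1.23  1.06 -0.13] w 0.0167 q6 1.67
shift [-1.1  1.7 -7. ] wz 0.0
```

View pics/side8.png

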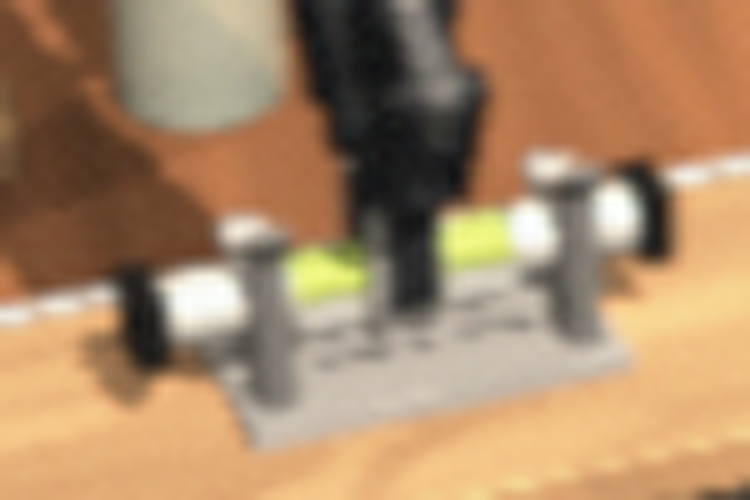

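```bash
python3 -m inch '[[[0,0,-2],[0,0,0],1],[[0,0,-2],[0,0,0],1],[[0,0,0],[0,0,0],1],[[0,0,0],[0,0,0],1]]'
python3 -m inch '[[[0,0,0],[0,0,0],0.7],[[0,0,0],[0,0,0],0.5],[[0,0,0],[0,0,0],0.5],[[0,0,0],[0,0,0],0.5]]'
python3 -m inch '[[[0,0,-15],[0,0,0],0.5],[[0,0,-30],[0,0,0],0.5],[[0,0,-40],[-0.035,0,0],0.5],[[0,0,-20],[0,0,0],0.5],[[0,0,0],[0,0,0],0.5],[[0,0,0],[0,0,0],0.5],[[0,0,0],[0,0,0],0.5]]'
python3 - <<'E'
from h import *
go([.565,.1228,.1066],-1.468)
for n in("side","top"):
  f=env.grab_frame(n);cv2.imwrite(f"pics/{n}9full.png",f)
  c=f[165:215,220:295] if n=="side" else f[180:270,210:300]
  k=10 if n=="side" else 6
  cv2.imwrite(f"pics/{n}9.png",cv2.resize(c,None,fx=k,fy=k,interpolation=cv2.INTER_CUBIC))
E
```

```text
clock: 11.82
ee_pos: [0.567, 0.1221, 0.1014]
tool_rot: [-0.013, 0.743, -0.669, 0.013]
force: [-1.0, -6.4, 5.5]
grip_width: 0.0166
clock: 12.15
ee_pos: [0.5666, 0.1233, 0.1001]
tool_rot: [-0.013, 0.742, -0.67, 0.011]
force: [0.0, 0.3, 0.3]
grip_width: 0.0423
clock: 12.73
ee_pos: [0.5629, 0.1225, 0.2041]
tool_rot: [0.001, 0.743, -0.67, -0.001]
force: [0.1, 0.0, -0.3]
grip_width: 0.0425
t12.73 pos [0.5629 0.1225 0.2041] ang -1.4677 tilt [-0.002 -0.    -1.   ] F [ 0.1  0.  -0.3] M [-0.06  0.02 -0.02] w 0.0425 q6 1.66
shift [-0.  -2.3 97.5] wz 0.0
```

View pics/side9.png

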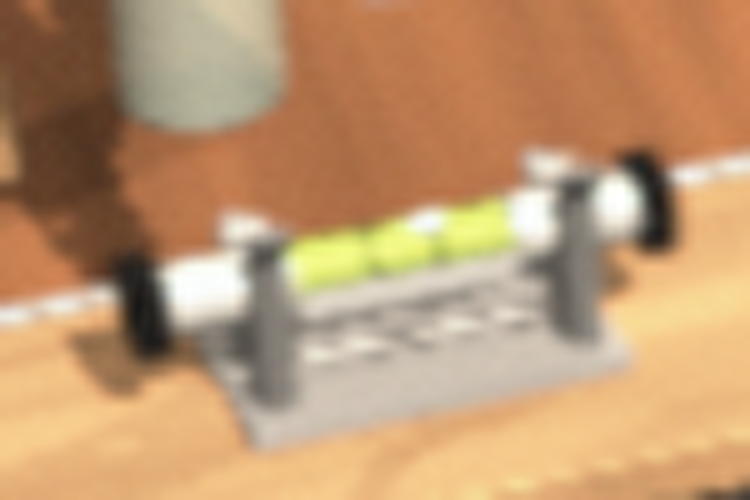

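View pics/top9.png

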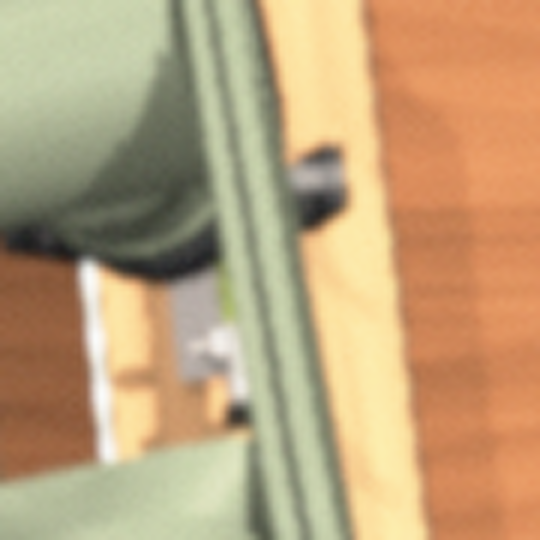

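Run:
```python
from h import *
np.set_printoptions(precision=4,suppress=True)
t=cv2.imread("pics/top0.png");c=t[262:292,240:272]
cv2.imwrite("pics/t_knob.png",cv2.resize(c,None,fx=16,fy=16,interpolation=cv2.INTER_CUBIC))
v=c.max(2);w=np.clip(110-v.astype(float),0,None)
ys,xs=np.nonzero(w>40);print(len(xs))
P=np.array([onz('top',x+240,y+262,.128)[:2] for x,y in zip(xs,ys)]);W=w[ys,xs]
m=np.average(P,axis=0,weights=W);C=np.cov(P.T,aweights=W);e,V=np.linalg.eigh(C);print(m,e**.5*2,V[:,1],np.arctan2(V[1,1],V[0,1]))
s=cv2.imread("pics/side0.png");cv2.imwrite("pics/s_knob.png",cv2.resize(s[185:220,190:225],None,fx=16,fy=16,interpolation=cv2.INTER_CUBIC))
```

```text
62
[0.4162 0.1045] [0.0087 0.0164] [-0.3251  0.9457] 1.9018765268236433
```

View pics/t_knob.png

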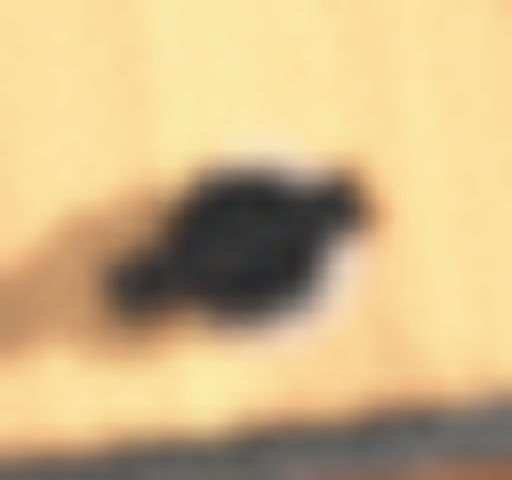

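View pics/s_knob.png

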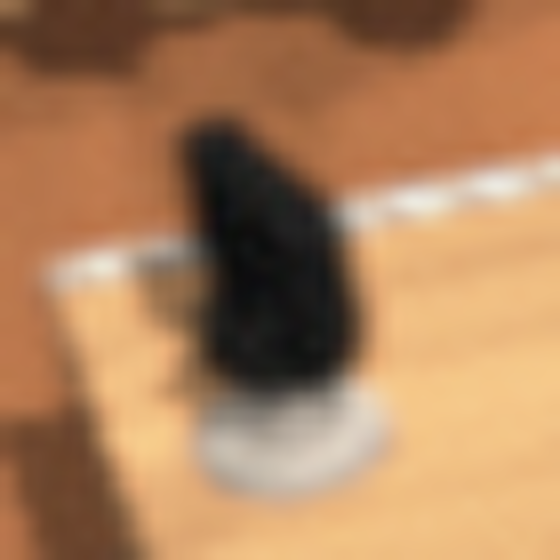

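Run:
```python
from h import *
np.set_printoptions(precision=4,suppress=True)
a=onz('top',240+130/16,262+292/16,.128)[:2];b=onz('top',240+350/16,262+195/16,.128)[:2]
print(a,b,(a+b)/2,np.linalg.norm(a-b),np.arctan2(*(b-a)[::-1]))
s,R=tool();print(s['qpos'])
go([*((a+b)/2),.2],.31)
```

```text
[0.4078 0.1217] [0.423 0.085] [0.4154 0.1033] 0.03970475208897884 -1.179011467409017
[0.1941 0.3413 1.6046 0.0001 1.1992 1.662 ]
t12.83 pos [0.5627 0.1224 0.2034] ang -1.4679 tilt [-0.003 -0.001 -1.   ] F [-0.4 -0.8 -0.1] M [-0.01 -0.05  0.01] w 0.0429 q6 1.66
shift [  3.8 148.5   4. ] wz -1.778
```

```bash
python3 -m inch '[[[1,37,0],[0,0,-0.1225],0.3],[[5,37,0],[0,0,-0.1225],0.3],[[9.8,35.8,0],[0,0,-0.1225],0.3],[[14,34,0],[0,0,-0.1225],0.3],[[0,0,0],[0,0,-0.1225],0.3],[[0,0,0],[0,0,-0.1225],0.3],[[0,0,0],[0,0,-0.1225],0.3],[[0,0,0],[0,0,-0.1225],0.3],[[0,0,0],[0,0,-0.1225],0.3],[[0,0,0],[0,0,-0.1225],0.3],[[0,0,0],[0,0,-0.1225],0.3],[[0,0,0],[0,0,-0.1225],0.3]]' 40
python3 -m inch '[[[0,0,0],[0,0,-0.1225],0.3],[[0,0,0],[0,0,-0.1225],0.3],[[0,0,0],[0,0,-0.1225],0.3],[[0,0,0],[0,0,0],0.3],[[0,0,0],[0,0,0],0.3],[[0,0,0],[0,0,0],0.3]]' 40
python3 - <<'E'
from h import *
go([.416,.1035,.108],.37)
for n in("side","top"):
  f=env.grab_frame(n);cv2.imwrite(f"pics/{n}10full.png",f)
  c=f[120:260,160:350] if n=="side" else f[150:310,170:340]
  cv2.imwrite(f"pics/{n}10.png",cv2.resize(c,None,fx=3.7,fy=3.7,interpolation=cv2.INTER_CUBIC))
E
```

```text
clock: 13.83
ee_pos: [0.437, 0.0552, 0.204]
tool_rot: [0.0, 1.0, 0.004, -0.001]
force: [-0.0, 0.6, -0.7]
grip_width: 0.06
clock: 14.33
ee_pos: [0.4375, 0.0552, 0.2046]
tool_rot: [-0.0, 0.983, 0.182, -0.001]
force: [-0.7, -0.3, -0.3]
grip_width: 0.06
t14.33 pos [0.4375 0.0552 0.2046] ang 0.3670 tilt [-0.001 -0.    -1.   ] F [-0.7 -0.3 -0.3] M [ 0.03  0.02 -0.03] w 0.0600 q6 -0.27
shift [ -2.6 -52.8  96.7] wz -0.003
```

View pics/side10.png

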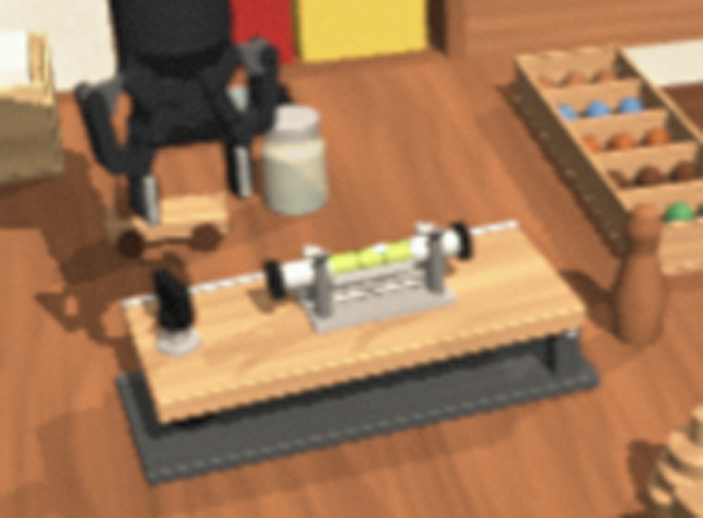

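View pics/top10.png

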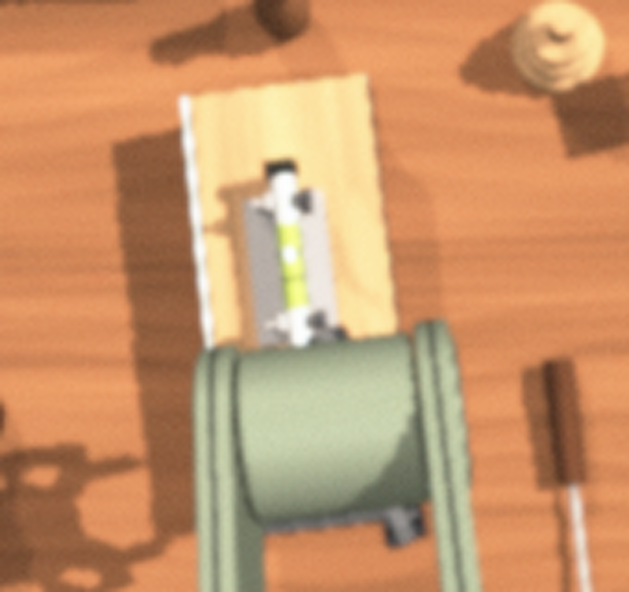

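Run:
```python
import cv2
f=cv2.imread("pics/top10full.png");cv2.imwrite("pics/t10z.png",cv2.resize(f[188:245,225:270],None,fx=13,fy=10,interpolation=cv2.INTER_CUBIC))
```

```text
(no output)
```

View pics/t10z.png

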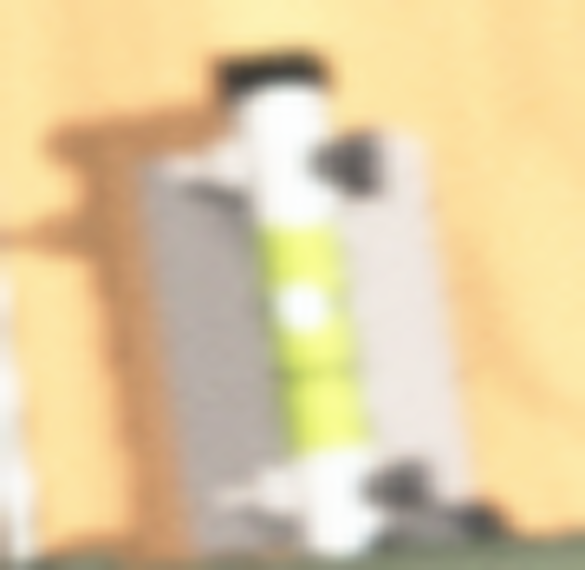

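```bash
cat >> h.py <<'E'
def bub(f):
    # axis line through the level in the top view, projected 3D; sample profile
    import numpy as np
    hs=cv2.cvtColor(f,cv2.COLOR_BGR2HSV);x0,x1,y0,y1=225,270,195,245
    g=((hs[...,0]>27)&(hs[...,0]<48)&(hs[...,1]>70)&(hs[...,2]>110)).astype(np.uint8);m=np.zeros_like(g);m[y0:y1,x0:x1]=g[y0:y1,x0:x1]
    n,l,st,ce=cv2.connectedComponentsWithStats(m,connectivity=8)
    pts=np.argwhere(m)[:,::-1].astype(float)
    return pts,[(st[i],ce[i]) for i in range(1,n)]
E
python3 - <<'E'
from h import *
f=cv2.imread("pics/top10full.png")
pts,c=bub(f)
for a in c:print(a)
for y in range(198,240):
    xs=int(round(247+ (y-208)*0.1)); print(y,[tuple(int(v) for v in f[y,x]) for x in range(xs-2,xs+4)])
E
```

```text
(array([245, 211,   6,   6,  32], dtype=int32), array([247.375  , 213.34375]))
(array([246, 220,   7,  13,  72], dtype=int32), array([248.97222222, 226.18055556]))
198 [(210, 219, 224), (240, 244, 244), (251, 252, 251), (252, 252, 251), (246, 249, 249), (224, 237, 244)]
199 [(224, 232, 236), (247, 250, 250), (252, 253, 252), (253, 253, 253), (250, 251, 251), (230, 241, 247)]
200 [(227, 234, 238), (247, 250, 251), (253, 253, 253), (254, 254, 253), (251, 252, 252), (236, 245, 248)]
201 [(226, 233, 237), (246, 249, 250), (252, 253, 252), (253, 253, 252), (248, 250, 249), (226, 234, 238)]
202 [(230, 236, 240), (245, 248, 249), (251, 252, 252), (250, 251, 250), (234, 237, 235), (191, 200, 205)]
203 [(229, 235, 240), (242, 246, 248), (250, 251, 251), (246, 248, 246), (218, 223, 220), (158, 165, 168)]
204 [(241, 245, 247), (249, 251, 251), (245, 248, 247), (211, 217, 215), (152, 157, 160), (120, 123, 129)]
205 [(237, 243, 245), (249, 251, 251), (247, 249, 248), (226, 228, 226), (174, 179, 180), (132, 139, 142)]
206 [(234, 240, 242), (249, 251, 251), (251, 252, 251), (245, 246, 243), (219, 2
[... 2857 characters left out ...]
, 248), (238, 252, 249), (236, 249, 247), (223, 237, 239)]
234 [(220, 235, 237), (239, 248, 248), (249, 252, 251), (250, 252, 250), (243, 247, 245), (221, 229, 230)]
235 [(231, 239, 242), (246, 250, 250), (252, 253, 252), (250, 251, 249), (233, 234, 232), (186, 192, 195)]
236 [(233, 240, 242), (246, 249, 250), (251, 252, 252), (249, 249, 247), (218, 219, 216), (158, 162, 166)]
237 [(230, 236, 241), (245, 248, 249), (251, 252, 252), (247, 248, 246), (217, 219, 217), (153, 159, 162)]
238 [(223, 229, 235), (242, 246, 247), (251, 252, 251), (250, 251, 249), (232, 234, 232), (189, 193, 195)]
239 [(206, 215, 221), (240, 244, 245), (250, 252, 251), (252, 252, 251), (248, 249, 247), (231, 234, 234)]
```

Both jaw noses lie over the tube. The bubble sits about 8.8 mm towards the far end (row 218.35, vial centre at row 221.4), which calls for about 1.3 rad clockwise. Next is the knob.

```bash
python3 -m inch '[[[-1.3,-26.4,0],[0,0,0],0.3],[[-1.3,-26.4,0],[0,0,0],0.3],[[0,0,20],[0,0,0],0.3],[[0,0,30],[0,0,0],0.3],[[0,0,0],[0,0,0],0.3],[[0,0,0],[0,0,0],0.3],[[0,0,0],[0,0,0],0.3]]' 40
python3 - <<'E'
from h import *
go([.416,.1035,.108],.37)
for n in("side","top"):
  f=env.grab_frame(n);cv2.imwrite(f"pics/{n}11full.png",f)
  c=f[150:230,170:270] if n=="side" else f[185:310,200:310]
  cv2.imwrite(f"pics/{n}11.png",cv2.resize(c,None,fx=5,fy=5,interpolation=cv2.INTER_CUBIC))
E
```

```text
clock: 15.02
ee_pos: [0.4171, 0.1035, 0.1562]
tool_rot: [0.0, 0.983, 0.183, 0.001]
force: [-0.8, 0.2, 0.5]
grip_width: 0.0599
t15.02 pos [0.4171 0.1035 0.1562] ang 0.3688 tilt [ 0.001  0.    -1.   ] F [-0.8  0.2  0.5] M [-0.01  0.02  0.  ] w 0.0599 q6 -0.15
shift [-1.1 -0.4 48.2] wz -0.001
```

View pics/side11.png

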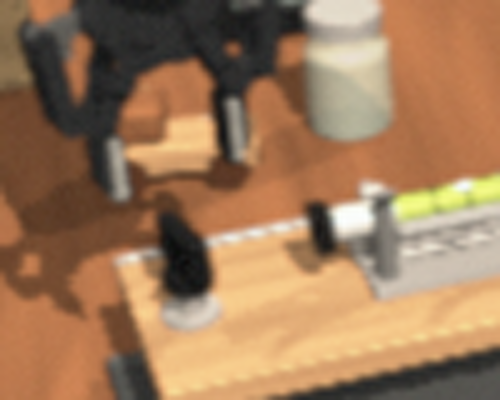

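View pics/top11.png

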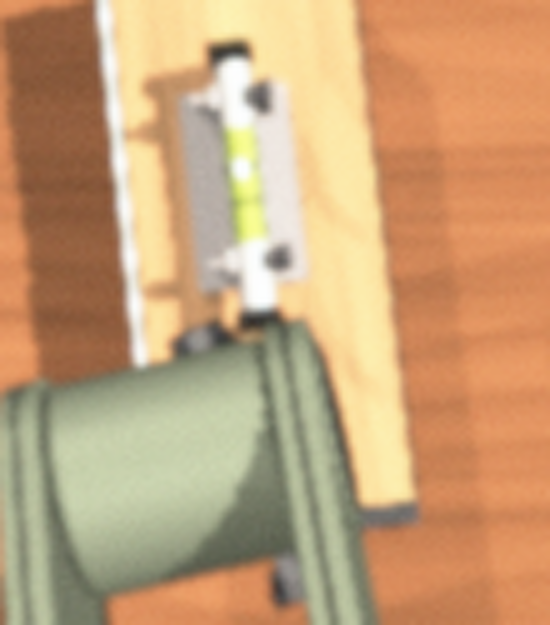

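```bash
python3 -m inch '[[[-1,0,16],[0,0,0],0.4],[[0,0,16],[0,0,0],0.4],[[0,0,14],[0,0,0],0.4],[[0,0,0],[0,0,0],0.4],[[0,0,0],[0,0,0],0.4]]' 40
python3 -m inch '[[[0,0,0],[0,0,0],0.6],[[0,0,0],[0,0,0],0.8],[[0,0,0],[0,0,0],1],[[0,0,0],[0,0,0],1],[[0,0,0],[0,0,0],1],[[0,0,0],[0,0,0],1]]' 40
python3 - <<'E'
from h import *
go([.416,.1035,.108],.37)
E
```

```text
clock: 15.53
ee_pos: [0.4158, 0.1031, 0.1098]
tool_rot: [0.0, 0.983, 0.183, 0.0]
force: [-0.2, 0.5, 0.7]
grip_width: 0.0513
clock: 16.03
ee_pos: [0.4181, 0.1039, 0.1106]
tool_rot: [-0.0, 0.983, 0.184, 0.003]
force: [4.4, 2.0, 2.0]
grip_width: 0.0108
t16.03 pos [0.4181 0.1039 0.1106] ang 0.3694 tilt [ 0.006  0.002 -1.   ] F [4.4 2.  2. ] M [ 0.41 -0.61  0.06] w 0.0108 q6 -0.15
shift [-2.1 -0.3  2.5] wz -0.001
```

```bash
python3 -m inch '[[[2.3,0,0],[0,0,0],1],[[0,0,0],[0,0,0.1],1],[[0,0,0],[0,0,0.1],1],[[0,0,0],[0,0,0.1],1],[[0,0,0],[0,0,0.1],1],[[0,0,0],[0,0,0],1],[[0,0,0],[0,0,0],1]]' 60
python3 - <<'E'
from h import *
go([.416,.1035,.108],.37)
E
```

```text
clock: 16.62
ee_pos: [0.4174, 0.1039, 0.1105]
tool_rot: [0.0, 1.0, -0.015, 0.0]
force: [-2.2, 0.5, 10.7]
grip_width: 0.0103
t16.62 pos [0.4174 0.1039 0.1105] ang -0.0305 tilt [ 0. -0. -1.] F [-2.2  0.5 10.7] M [-0.03  0.41 -0.03] w 0.0103 q6 0.25
shift [-1.4  0.5  2.5] wz -0.401
```

```bash
python3 -m inch '[[[0,0,-1],[0,0,0.1],1],[[0,0,0],[0,0,0.1],1],[[0,0,0],[0,0,0.1],1],[[0,0,0],[0,0,0.1],1],[[0,0,0],[0,0,0.1],1],[[0,0,0],[0,0,0.1],1],[[0,0,0],[0,0,0.1],1],[[0,0,0],[0,0,0.1],1],[[0,0,0],[0,0,0.1],1],[[0,0,0],[0,0,0],1],[[0,0,0],[0,0,0],1]]' 60
python3 - <<'E'
from h import *
go([.416,.1035,.108],.37)
f=env.grab_frame("top");cv2.imwrite("pics/top12full.png",f)
cv2.imwrite("pics/top12.png",cv2.resize(f[185:310,200:310],None,fx=5,fy=5,interpolation=cv2.INTER_CUBIC))
E
```

```text
clock: 17.53
ee_pos: [0.416, 0.1047, 0.1106]
tool_rot: [0.0, 0.893, -0.449, -0.002]
force: [-3.3, 3.6, 5.4]
grip_width: 0.0105
t17.53 pos [0.416  0.1047 0.1106] ang -0.9317 tilt [-0.003  0.001 -1.   ] F [-3.3  3.6  5.4] M [0.72 0.57 0.02] w 0.0105 q6 1.15
shift [0.9 0.7 2.6] wz -1.302
```

View pics/top12.png

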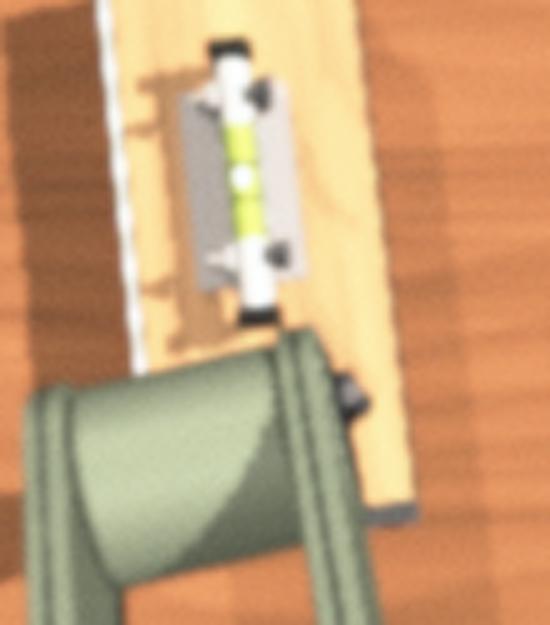

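```bash
python3 -m inch '[[[0,0,0],[0,0,0],0.7],[[0,0,0],[0,0,0],0.5],[[0,0,0],[0,0,0],0.45],[[0,0,0],[0,0,0],0.45],[[0,0,-15],[0,0,0],0.45],[[0,0,-25],[0,0,0],0.45],[[0,0,-25],[0,0,0],0.45],[[0,0,-15],[0,0,0],0.45],[[0,0,0],[0,0,0],0.45],[[0,0,0],[0,0,0],0.45],[[0,0,0],[0,0,0],0.45],[[0,0,0],[0,0,0],0.45]]' 60
python3 -m inch '[[[0,0,0],[0,0,0],0.45],[[0,0,0],[0,0,0],0.45],[[0,0,0],[0,0,0],0.45],[[0,0,0],[0,0,0],0.45],[[0,0,0],[0,0,0],0.45],[[0,0,0],[0,0,0],0.45],[[0,0,0],[0,0,0],0.45],[[0,0,0],[0,0,0],0.45],[[0,0,0],[0,0,0],0.45],[[0,0,0],[0,0,0],0.45],[[0,0,0],[0,0,0],0.45],[[0,0,0],[0,0,0],0.45]]'
cat >> h.py <<'E'
def prof(f):
    # blue-channel profile along vial axis in the top view
    r=[]
    ys=np.arange(205,239,0.25)
    xs=246.6+(ys-208)*0.1
    acc=0
    for o in(-1.5,-.75,0,.75,1.5):
        acc=acc+cv2.remap(f[...,0].astype(np.float32),(xs+.5+o).astype(np.float32)[None],ys.astype(np.float32)[None],cv2.INTER_LINEAR)[0]
    return ys,acc/5
def cross(ys,p,th):
    s=np.sign(p-th);i=np.nonzero(np.diff(s))[0]
    return [(round(float(ys[k]+(th-p[k])/(p[k+1]-p[k])*.25),2),int(s[k+1])) for k in i]
E
python3 - <<'E'
from h import *
go([.416,.1035,.108],.37)
f0=cv2.imread("pics/top10full.png")
f=env.grab_frame("top");cv2.imwrite("pics/top13full.png",f)
for g in(f0,f):
    ys,p=prof(g);print([(th,cross(ys,p,th)) for th in(180,195)])
cv2.imwrite("pics/top13.png",cv2.resize(f[188:245,225:270],None,fx=13,fy=10,interpolation=cv2.INTER_CUBIC))
s=env.grab_frame("side");cv2.imwrite("pics/side13full.png",s)
cv2.imwrite("pics/side13.png",cv2.resize(s[165:215,220:295],None,fx=10,fy=10,interpolation=cv2.INTER_CUBIC))
E
```

```text
clock: 18.58
ee_pos: [0.4166, 0.1037, 0.1889]
tool_rot: [0.001, 0.894, -0.449, -0.001]
force: [0.9, 0.2, -0.8]
grip_width: 0.0469
clock: 19.58
ee_pos: [0.4175, 0.104, 0.1902]
tool_rot: [0.0, 0.894, -0.449, 0.0]
force: [0.6, 1.1, -0.1]
grip_width: 0.0471
t19.58 pos [0.4175 0.104  0.1902] ang -0.9305 tilt [ 0. -0. -1.] F [ 0.6  1.1 -0.1] M [-0.    0.01  0.  ] w 0.0471 q6 1.15
shift [-0.5  1.5 82.2] wz -1.301
[(180, [(210.55, -1), (215.84, 1), (220.65, -1), (232.28, 1)]), (195, [(210.26, -1), (216.22, 1), (220.31, -1), (232.58, 1)])]
[(180, [(209.83, -1), (218.32, 1), (223.0, -1), (231.51, 1)]), (195, [(209.53, -1), (218.61, 1), (222.64, -1), (231.81, 1)])]
```

View pics/top13.png

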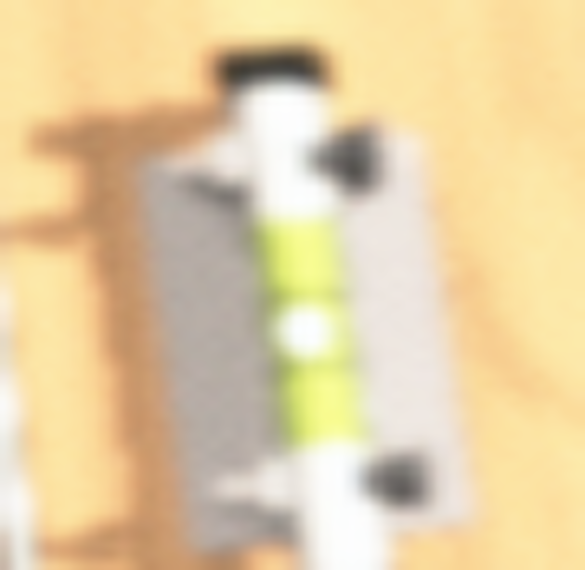

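View pics/side13.png

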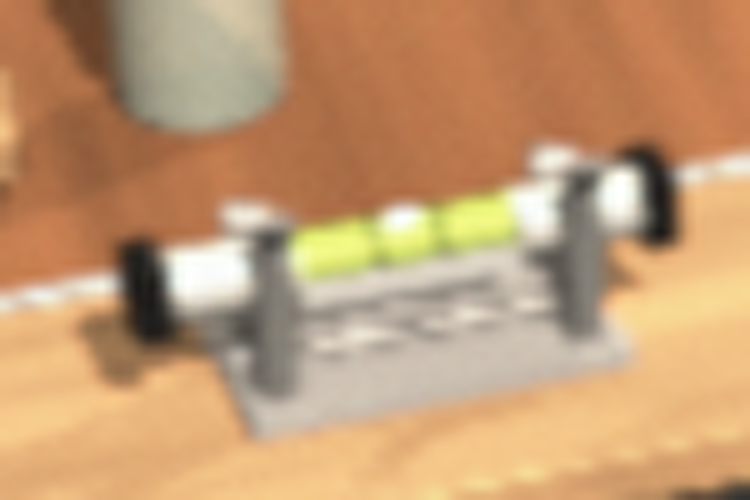

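Run:
```python
from h import *
np.set_printoptions(precision=4,suppress=True)
print(onz('top',225+(305/13)-.5+.04,188+33-.45,.125))
# vial centre on axis via edge-of-white tube columns
f=cv2.imread("pics/top13full.png")
go([.5655,.122,.16],-1.468)
```

```text
[0.5676 0.1208 0.125 ]
t19.68 pos [0.4175 0.104  0.1902] ang -0.9305 tilt [ 0. -0. -1.] F [-0.   0.3 -0.4] M [ 0.02 -0.03  0.02] w 0.0476 q6 1.15
shift [  74.  -129.4   30.3] wz 0.537
```

```bash
python3 -m inch '[[[18.8,-32.6,0],[0,0,0],1],[[18.8,-32.6,0],[0,0,0],1],[[18.8,-32.6,0],[0,0,0],1],[[18.8,-32.6,0],[0,0,0],1],[[0,0,0],[0,0,0.107],1],[[0,0,0],[0,0,0.107],1],[[0,0,0],[0,0,0.107],1],[[0,0,0],[0,0,0.107],1],[[0,0,0],[0,0,0.107],1],[[0,0,10],[0,0,0],1],[[0,0,0],[0,0,0],1],[[0,0,0],[0,0,0],1]]' 40
python3 -m inch '[[[0,0,15],[0,0,0],1],[[0,0,15],[0,0,0],1],[[0,0,0],[0,0,0],1],[[0,0,0],[0,0,0],1],[[0,0,0],[0,0,0],1]]'
python3 - <<'E'
from h import *
go([.567,.1218,.126],-1.468)
for n in("side",):
  f=env.grab_frame(n)
  cv2.imwrite(f"pics/{n}14.png",cv2.resize(f[145:215,205:310],None,fx=6,fy=6,interpolation=cv2.INTER_CUBIC))
E
```

```text
clock: 20.68
ee_pos: [0.5664, 0.1215, 0.1791]
tool_rot: [0.001, 0.744, -0.668, -0.001]
force: [-0.8, 0.1, 1.0]
grip_width: 0.0001
clock: 21.1
ee_pos: [0.5675, 0.1217, 0.1509]
tool_rot: [-0.0, 0.744, -0.669, 0.0]
force: [-0.3, -0.2, -1.3]
grip_width: 0.0001
t21.10 pos [0.5675 0.1217 0.1509] ang -1.4648 tilt [ 0.001  0.    -1.   ] F [-0.3 -0.2 -1.3] M [-0.02 -0.   -0.02] w 0.0001 q6 1.66
shift [-0.2  0.5 24.9] wz 0.003
```

View pics/side14.png

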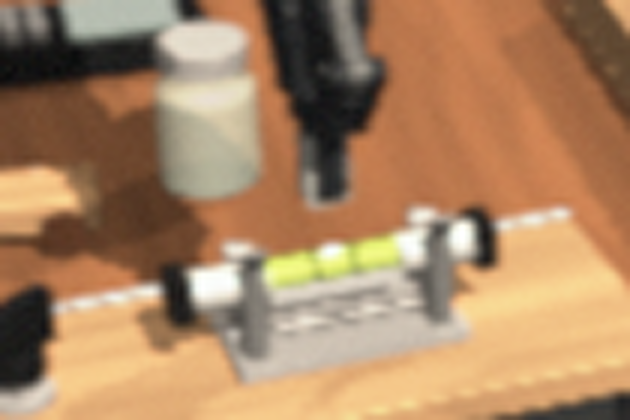

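Shut fingertips at (328,200) are directly above the bubble at (330,250). I'll lower slowly while watching the force.

```bash
python3 -m inch '[[[0,0,10],[0,0,0],1],[[0,0,10],[0,0,0],1],[[0,0,0],[0,0,0],1],[[0,0,0],[0,0,0],1],[[0,0,0],[0,0,0],1]]'
for i in 1 2 3; do python3 -m inch '[[[0,0,1.5],[0,0,0],1],[[0,0,0],[0,0,0],1],[[0,0,0],[0,0,0],1],[[0,0,0],[0,0,0],1]]'; done
```

```text
clock: 21.57
ee_pos: [0.567, 0.1216, 0.13]
tool_rot: [0.0, 0.743, -0.669, -0.0]
force: [-0.3, -0.0, -1.2]
grip_width: -0.0003
clock: 21.9
ee_pos: [0.5671, 0.1216, 0.1289]
tool_rot: [-0.0, 0.743, -0.669, 0.0]
force: [0.2, -0.5, 0.1]
grip_width: -0.0006
clock: 22.23
ee_pos: [0.567, 0.1216, 0.1272]
tool_rot: [0.0, 0.743, -0.669, 0.0]
force: [-0.3, -0.2, -0.1]
grip_width: -0.0001
clock: 22.57
ee_pos: [0.5673, 0.1216, 0.126]
tool_rot: [-0.0, 0.743, -0.669, 0.0]
force: [-0.1, 0.0, 1.4]
grip_width: 0.0002
```

```bash
for i in 1 2 3; do python3 -m inch '[[[0,0,1.5],[0,0,0],1],[[0,0,0],[0,0,0],1],[[0,0,0],[0,0,0],1],[[0,0,0],[0,0,0],1]]'; done
```

```text
clock: 22.9
ee_pos: [0.5672, 0.1216, 0.1244]
tool_rot: [-0.0, 0.743, -0.669, 0.0]
force: [0.1, 0.5, 3.4]
grip_width: -0.0002
clock: 23.23
ee_pos: [0.5672, 0.1216, 0.1229]
tool_rot: [-0.0, 0.743, -0.669, 0.0]
force: [1.7, 0.5, 3.9]
grip_width: -0.0
clock: 23.57
ee_pos: [0.5672, 0.1216, 0.1219]
tool_rot: [-0.0, 0.743, -0.669, 0.0]
force: [-0.6, 0.7, 5.9]
grip_width: 0.0
```

```bash
for i in 1 2; do python3 -m inch '[[[0,0,1],[0,0,0],1],[[0,0,0],[0,0,0],1],[[0,0,0],[0,0,0],1],[[0,0,0],[0,0,0],1]]'; done
```

```text
clock: 23.9
ee_pos: [0.5673, 0.1216, 0.1217]
tool_rot: [-0.001, 0.743, -0.669, 0.0]
force: [-2.0, -0.0, 12.3]
grip_width: -0.0003
clock: 24.23
ee_pos: [0.5674, 0.1216, 0.1216]
tool_rot: [-0.001, 0.743, -0.669, 0.001]
force: [-3.4, -0.2, 16.8]
grip_width: -0.0001
```

```bash
for i in 1 2; do python3 -m inch '[[[0,0,0],[0,0,0],1],[[0,0,0],[0,0,0],1],[[0,0,0],[0,0,0],1],[[0,0,0],[0,0,0],1],[[0,0,0],[0,0,0],1],[[0,0,0],[0,0,0],1],[[0,0,0],[0,0,0],1],[[0,0,0],[0,0,0],1],[[0,0,0],[0,0,0],1],[[0,0,0],[0,0,0],1],[[0,0,0],[0,0,0],1],[[0,0,0],[0,0,0],1]]'; done
python3 - <<'E'
from h import *
go([.567,.1218,.126],-1.468)
f=env.grab_frame("side")
cv2.imwrite("pics/side15.png",cv2.resize(f[165:215,220:295],None,fx=10,fy=10,interpolation=cv2.INTER_CUBIC))
f=env.grab_frame("top")
cv2.imwrite("pics/top15.png",cv2.resize(f[150:310,170:340],None,fx=3.7,fy=3.7,interpolation=cv2.INTER_CUBIC))
E
```

```text
clock: 25.23
ee_pos: [0.5674, 0.1216, 0.1216]
tool_rot: [-0.001, 0.743, -0.669, 0.001]
force: [-3.9, -1.3, 16.4]
grip_width: -0.0
clock: 26.23
ee_pos: [0.5674, 0.1217, 0.1216]
tool_rot: [-0.001, 0.743, -0.669, 0.001]
force: [-3.9, 0.3, 16.4]
grip_width: -0.0003
t26.23 pos [0.5674 0.1217 0.1216] ang -1.4655 tilt [ 0.002  0.    -1.   ] F [-3.9  0.3 16.4] M [-0.1   0.51 -0.01] w -0.0003 q6 1.66
shift [-0.2  0.3 -4.4] wz 0.003
```

View pics/side15.png

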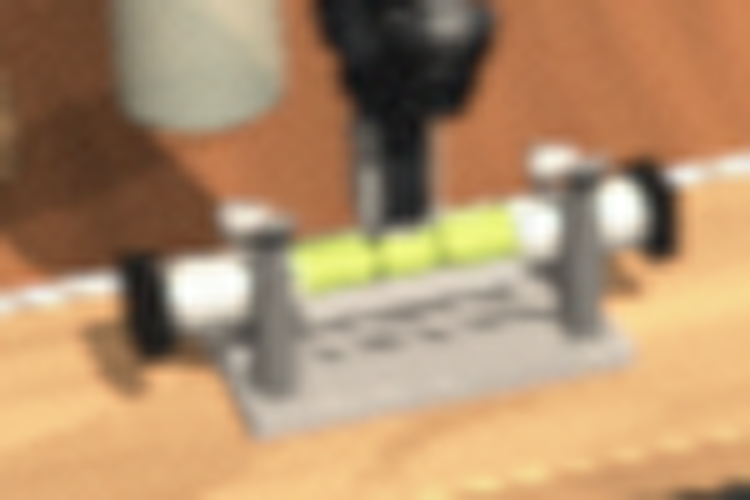

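View pics/top15.png

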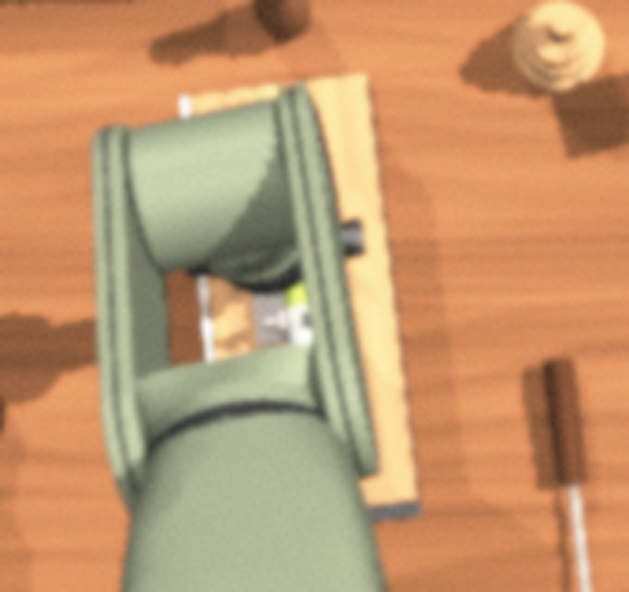

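Run:
```python
from station import env
print(env.job_done(), env.get_state()['clock'])
```

```text
the job is handed in; nothing more can be done
the job is handed in; nothing more can be done
```

I put the largest level into the fork clip and turned the knob about 1.3 rad clockwise. I then pressed the level down with shut fingers and handed the job in with the press still held, about 26 s into the 72 s. `job_done` gives no verdict, so I don't know the result.

**Checks that passed**
- **Clip:** in the top view both jaw noses lie over the tube. After release the level rose about 3.4 mm (one pixel) on its saddle.
- **Bubble:** the top view read about -9 mm before the turn. After it settled it read about -0.1 mm, between the two lines.
- **Press:** the fingers met the level at a tool height of about 0.1255 m and stopped hard at 0.1216 m. The force rose from about 6 to 16.4 N and then held steady. Both end caps sank equally in the side view, about 4 mm.

**What I couldn't confirm or didn't match**
- **Bubble under the press:** the fingers covered it, so I couldn't see it directly. I relied on the reading just before and on both ends sinking equally.
- **Jaw force:** I never saw a clear 6–12 N snap as the jaw gave way, only about 3–7 N sideways. The jaw noses over the tube in the pictures are my evidence that it closed.
- **Seat height:** the seat seemed about 3 mm lower than the stated 116 mm during insertion. That is roughly within camera error.
- **Wrong shift:** on the way to the knob I got one shift's sign wrong and the tool went about 5 cm to the side, in free air. It touched nothing and I corrected it. I didn't check the other objects one by one, but nothing looked moved in the pictures I took.

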